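Lift the red glass bauble with tongs and hold it over its gift box

ROBOT

A 6-joint arm with a two-finger parallel gripper is mounted at the origin on the work surface. World frame = base frame: x ahead of the robot, y to its left, z up, the work surface at z = 0. Lengths are in m, angles in rad, forces in N, time in s.
With the tool pointing down it reaches from about 0.2 to 0.875 m from the base axis. Payload 3.4 kg.
Tool frame: the origin (TCP) lies at the very end of the fingers, on their centre line; the grasp point (between the pads) lies 19 mm behind it; z points along the fingers, y is the line along which they close (so a half turn about z gives the same grasp; the last joint's range is limited). The gripper opens to 94 mm and grips with 3 to 60 N. Pads are 16 mm wide; open, the fingers measure 119 mm over their backs; the gripper's body (75 mm by 177 mm) begins 78 mm behind the grasp point.
Start: joints at [-1.25, 0.276, 1.505, -0, 1.361, -0.121], TCP at [0.246, -0.52, 0.176] pointing down, gripper open.
Joint ranges: [-2.89, 2.89], [-0.75, 2.08], [0.22, 2.7], [-1.18, 4.32], [0.11, 2.71], [-2.7, 2.7]. Speed limits (rad/s): [2.57, 2.57, 3.14, 3.14, 3.14, 3.14].

INTERFACE

Orientations are given as a unit quaternion [w, x, y, z].
In Python, from cell import manip gives the robot as it stands.
- The arm moves only by the tool play_rows, never from a script. Its argument "steps" is a list of rows, each a list of 6 numbers: the shift along the tool's x, y, z in mm, then the turn, a rotation vector about the tool's x, y, z in rad. In form: [[dx, dy, dz, rx, ry, rz], ...]. A call has 1 to 12 rows; each row is the pose to reach, as a shift and turn from the pose commanded when the call began, along the tool's axes at that moment; what a row does not reach only later rows make up. A row lasts 1/8 s, in which the tool goes at most 62.5 mm and 10.7 degrees, less where a joint would pass 70% of its speed; a pose out of reach is approached as far as the arm can. A call with a gripper value outside its range is refused whole. "gripper" is the opening, from -1 (shut) to 1 (fully open), so that 0 is half open, set as the call begins (left out, the last holds). The fingers move at their own pace and stop on an object; "force" is the grip in N (left out, the last holds). Time passes only in rows, so rows that repeat a pose let the fingers close. It gives the time, the measured TCP pose, the force, the opening and the grip force at its end, in the units of the state.
- manip.state(): the state, without advancing time (a new reading comes with each control period).
- manip.capture(name): name is "side" or "top"; returns the picture (420x560x3 uint8, blue, green, red); there is no depth.
- manip.calibration(name): a dict with "camera_matrix" (3x3 intrinsics, pixels), "R" (3x3) and "t" (3): a world point X has camera coordinates R X + t. Camera axes: x right, y down, z forward; pixel columns grow to the right and rows downward; lengths in m; the calibration is good to about 2 mm. A picture is of the moment at which its call begins. calibration takes no time and is no camera call.
- manip.finish_job(): hands the job in; it is judged then, once.
The state is a dict: "time_s": time; "qpos": joint angles; "qd": joint speeds; "effort": joint torques, N m; "position": TCP position; "tool_rot": TCP orientation; "force": force on the tool from outside, world axes, zero at the start; "wrist_torque": the same for the moment, N m; "grip_width": finger opening in m; "gripper_force": force on a finger pad.
Only numpy, scipy, OpenCV 4.12 (cv2) and the standard library are available. Lean on these libraries where they do the work, as an engineer would, in place of code of your own. Each camera call takes 0.05 s, during which the arm holds its last target. There are 200 camera calls.

TASK

At the gift-wrap counter, pick up the sprung tongs and with them gently take the red glass bauble off the white display riser, without ever touching the bauble with the gripper itself or dropping it. Carry it upright over the open gift box and finish still holding it there in the tongs, still, above the middle of the opening and clear above the rim; do not lower it in or let go. Leave the green and gold baubles, the box lid and the roll of tape where they are.

Things in the scene. Friction and masses are not known exactly. Their poses are not given: they have to be found in the camera images.
- tongs: Steel kitchen-type tongs, 200 mm long, 100 g, lying on their side on the counter: the two arms close horizontally. Origin: on the underside, on the centre line, midway along the black grips; x points along the centre line to the tips, y across to the left arm, z up. 20 mm tall (z 0 to 20). The spine joining the arms is at x = -100 mm, the tips' ends at x = 101 mm.
- tongs_grip (a point): Point between the black grips, on the centre line 10 mm above the tongs' origin. Grips: x = -30 to 30 mm, 56 mm over their outsides at rest; grasp them here from above, across y. Springs push them open: 7.5 N a side at rest, plus 0.3 N per mm a grip moves in. A gripper at 50 mm carries the tongs with tips still open; on the bauble the grips are about 37 mm wide; opened, they spring back.
- tongs_tips (a point): Point midway between the V-shaped tips, 88 mm ahead of the tongs' origin, 10 mm above their underside: where an item should be when they close. Tips run from x = 73 to 101 mm, 20 mm tall, mouths facing; V bottoms 72 mm apart at rest (narrowest gap about 62). They close 1.9 times as much as the grips.
- tongs_left (a joint): How far the left arm (the right one moves equally) is squeezed in, rad: 0 open at rest, about 0.10 with the bauble held, 0.17 fully closed. With the bauble held the spring takes 10.4 N of the force on each grip; about half of the rest presses on the bauble (a grip of 28 N presses it with 9 N a side).
- red_bauble: The red glass bauble with two white bands, shaped like a small lantern: 30 g or so, 34 mm diameter straight waist from 12 to 36 mm above its foot, tapering to a 20 mm foot and to a brass cap and loop (60 mm overall height). Origin: centre of its foot's underside, z up its axis. Stands upright in one of the three seats of the riser (any of them). It cracks if pressed with over 22 N a side.
- green_bauble: A green glass bauble shaped like a small lantern, like the red one in shape and size, standing in another seat of the riser. Origin: centre of its foot's underside. A bystander: leave it alone.
- gold_bauble: A gold glass bauble shaped like a small lantern, like the red one in shape and size, standing in another seat of the riser. Origin: centre of its foot's underside. A bystander: leave it alone.
- riser: White display block fixed to the counter, 70 mm (x) by 280 mm (y) by 50 mm high. Origin: centre of its underside; its -x face looks roughly to the robot. On top are three brass ring seats 5 mm tall, 36 mm outside and 26 mm inside diameter, 100 mm apart along its y (at y = -100, 0 and +100 mm), in each of which a bauble stands with its foot on the block's top.
- gift_box: Open dark-green gift box fixed to the counter, 110 mm square, 60 mm high, walls 4 mm. Origin: centre of its underside.
- box_lid: The gift box's lid, dark green with a gold cross band, 118 mm square, 23 mm high, lying on the counter beside the box. Origin: centre of its underside. A bystander.
- tape_roll: Brown roll of packing tape lying flat, 90 mm diameter, 45 mm high. Origin: centre of its underside. A bystander.
Things that resemble listed ones, but are neither listed nor needed, are in the scene too. What is shaped like the red_bauble but blue or purple is not meant.

How it is judged:
On the way, in this order (a step that is already met when the one before it is completed fails the run):
1. the tongs are lifted off the counter in the gripper, the red bauble still in its seat (height (world z) of tongs above 0.025 m and contact force between the fingers and tongs above 1 N and distance of red_bauble from where it was at the start of the episode below 0.01 m), for 0.2 s.
2. the red bauble is lifted off the riser in the tongs (contact force between the fingers and tongs above 1 N and contact force between tongs and red_bauble above 0.5 N and contact force between red_bauble and riser below 0.05 N and height (world z) of red_bauble above 0.062 m), for 0.2 s.
At the end, for the whole second after the job is handed in: The red bauble is gripped by the tongs (over 0.5 N) and the tongs by the fingers (over 1 N), nothing else carrying either; its foot is more than 65 mm above the counter (5 mm over the rim), its axis within 32 mm of the box's centre and within 0.35 rad of vertical, and it is still (below 0.03 m/s) (contact force between the fingers and tongs above 1 N and contact force between tongs and red_bauble above 0.5 N and contact force between red_bauble and riser below 0.05 N and horizontal distance between red_bauble and gift_box below 0.032 m and height (world z) of red_bauble above 0.065 m and angle between red_bauble's own z axis and vertical below 0.35 rad and linear speed of red_bauble below 0.03 m/s and contact force between each of tongs, red_bauble and gift_box below 0.05 N); the arm keeps its last pose, push and grip.
It fails at once if the gripper or arm touches the red bauble (contact force between any of the fingers, the arm and red_bauble above 0.3 N).
It fails at once if the red bauble is dropped or lowered into the box (height (world z) of red_bauble below 0.035 m).
It fails at once if the red bauble is tipped far over (more than 0.6 rad) (angle between red_bauble's own z axis and vertical above 0.6 rad).
It fails at once if the glass is squeezed hard (over 45 N in all, both sides summed) (contact force between tongs and red_bauble above 45 N).
It fails at once if a bystander is disturbed (moved over 20 mm, or another bauble tipped) (distance of any of green_bauble, gold_bauble, box_lid, tape_roll from where it was at the start of the episode above 0.02 m or angle between any of green_bauble, gold_bauble's own z axis and vertical above 0.4 rad).
It also fails if it takes over 48 s, if anything falls off the work surface, if the arm or the gripper's body presses on something with over 40 N, if the wrist force passes 120 N, or if a joint passes its speed limit or range.

## Working session

There is one attempt and no reset: what is moved stays moved. The work goes in short steps, Python scripts to look and compute and a tool call to move; the robot and the scene stay as the last step left them, time stands still between calls to the robot, and variables do not carry over. Pictures are saved under pics/ and viewed, at most 10 in all, crops included, and the job is handed in when it is done.

Besides the shell and the picture viewer there is one more tool, called after "Call:" by a JSON object that holds its "name" and its "arguments", one argument or row to a line. play_rows: Moves the arm, as the interface text tells. Its arguments: {"type":"object","properties":{"steps":{"type":"array"},"gripper":{"type":"number"},"force":{"type":"number"}},"required":["steps"]}

```bash
mkdir -p pics; ls; python3 - <<'E'
from cell import manip
import cv2,numpy as np
s=manip.state();print(s)
for n in("top","side"):
    cv2.imwrite(f"pics/{n}0.png",manip.capture(n));c=manip.calibration(n);print(n,c, -np.array(c["R"]).T@np.array(c["t"]))
E
```

```text
pics
{'time_s': 0.0, 'qpos': array([-1.25000269e+00,  2.76606959e-01,  1.50612694e+00, -1.10079094e-05,
        1.36065852e+00, -1.21003938e-01]), 'qd': array([ 0.0011407 ,  0.00165786, -0.00011592,  0.00037101, -0.00011695,
        0.00047931]), 'effort': array([-2.08169804e-03, -4.04589844e+01, -2.37233770e+01,  6.97847991e-02,
        3.45876266e-02, -1.37430088e-04]), 'position': array([ 0.24564564, -0.51921463,  0.17530042]), 'tool_rot': array([-8.94857812e-04,  9.75700265e-01,  2.19107697e-01, -9.50990340e-05]), 'force': array([-0.06997671, -1.02493535,  0.352854  ]), 'wrist_torque': array([ 0.02661064,  0.01811289, -0.03107868]), 'gripper_force': 0.0, 'grip_width': 0.09364189626551447}
top {'camera_matrix': array([[403.78025076,   0.        , 274.68228461],
       [  0.        , 403.78025076, 200.8919085 ],
       [  0.        ,   0.        ,   1.        ]]), 'R': array([[-0.00335941, -0.99992691, -0.01161414],
       [-0.99265323,  0.00473924, -0.12090119],
       [ 0.1209474 ,  0.01112266, -0.9925966 ]]), 't': array([0.07331467, 0.55418854, 1.09571224])} [0.4178398  0.05849564 1.15545378]
side {'camera_matrix': array([[450.25060817,   0.        , 268.8338421 ],
       [  0.        , 450.25060817, 210.0864644 ],
       [  0.        ,   0.        ,   1.        ]]), 'R': array([[-0.99816925, -0.05862733,  0.01486547],
       [-0.04069534,  0.46918549, -0.88216148],
       [ 0.04474411, -0.88115141, -0.47071238]]), 't': array([0.54192582, 0.05777356, 1.26972766])} [0.48647197 1.12348747 0.64058616]
```

View pics/top0.png

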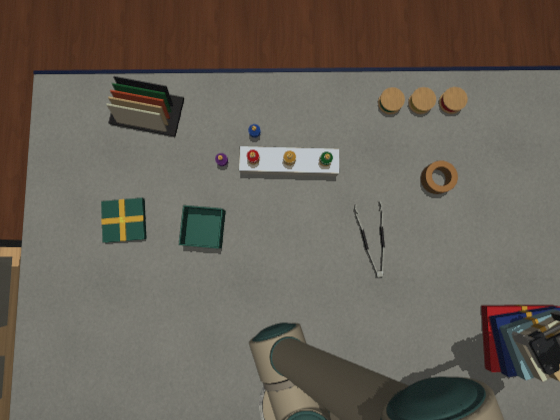

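View pics/side0.png

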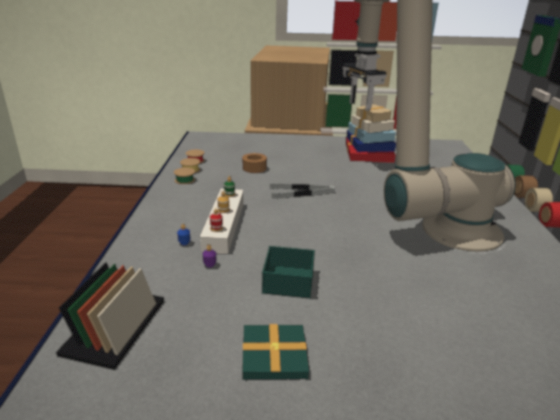

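The top view shows the tongs' spine at about (380,274) with tips at (356,206) and (380,203). Red is at (253,157), gold at (290,157), green at (327,157), and the box is around (203,229). A blue decoy sits at (254,131) and a purple one at (222,160). The side view agrees: red is the riser's near (+y) end.

```bash
cat > h.py <<'E'
from cell import manip
import cv2,numpy as np
def ray(n,p):
    c=manip.calibration(n);R=np.array(c["R"]);t=np.array(c["t"])
    d=R.T@np.linalg.inv(c["camera_matrix"])@np.array([p[0],p[1],1.]);return -R.T@t,d
def onz(n,p,z):
    o,d=ray(n,p);return o+d*(z-o[2])/d[2]
def proj(n,X):
    c=manip.calibration(n);v=np.array(c["camera_matrix"])@(np.array(c["R"])@X+np.array(c["t"]));return v[:2]/v[2]
def tri(a,b):
    o1,d1=ray("top",a);o2,d2=ray("side",b);s=np.linalg.lstsq(np.c_[d1,-d2],o2-o1,rcond=None)[0]
    p,q=o1+d1*s[0],o2+d2*s[1];return (p+q)/2,np.linalg.norm(p-q)
def blobs(m,roi,amin=8):
    x0,y0,x1,y1=roi;k=np.zeros_like(m);k[y0:y1,x0:x1]=m[y0:y1,x0:x1]
    n,l,s,c=cv2.connectedComponentsWithStats(k);return [(c[i].round(1),s[i].tolist()) for i in range(1,n) if s[i,4]>=amin]
E
python3 - <<'E'
from h import *
t=cv2.imread("pics/top0.png");s=cv2.imread("pics/side0.png")
g=cv2.cvtColor(t,6)
def red(i):
    h=cv2.cvtColor(i,40);return (((h[...,0]<6)|(h[...,0]>174))&(h[...,1]>150)&(h[...,2]>70)).astype(np.uint8)
print("red",blobs(red(t),(235,140,275,170),4),blobs(red(s),(200,200,235,235),4))
print("black",blobs((g<45).astype(np.uint8),(345,195,395,285),4))
print("bright",blobs((g>150).astype(np.uint8),(345,195,395,285),3))
w=(t.min(2)>150).astype(np.uint8);b=blobs(w,(230,140,350,185),200);print("riser",b)
k=np.zeros_like(w);k[140:185,230:350]=w[140:185,230:350]
r=cv2.minAreaRect(cv2.findNonZero(k));bx=cv2.boxPoints(r);print([onz("top",p,.05).round(3) for p in bx])
for nm,p in(("red",(253,157)),("gold",(290,157)),("green",(327,157))):print(nm,onz("top",p,.09).round(3))
h=cv2.cvtColor(t,40);gm=((h[...,0]>70)&(h[...,0]<100)&(h[...,1]>110)).astype(np.uint8)
print("box",blobs(gm,(170,195,235,260),50))
for p in((183,206),(225,208),(223,251),(180,247),(203,229)):print(onz("top",p,.06).round(3))
for nm,p,z in(("spine",(380,274),.01),("tipL",(356,206),.01),("tipR",(380,203),.01)):print(nm,onz("top",p,z).round(3))
cv2.imwrite("pics/c.png",np.hstack([cv2.resize(t[195:285,330:410],None,fx=6,fy=6,interpolation=2),]))
E
```

```text
red [(array([253. , 156.2]), [248, 150, 11, 13, 62])] [(array([215.5, 216.5]), [211, 215, 10, 4, 36]), (array([215.9, 223. ]), [212, 222, 9, 4, 27])]
black [(array([381.5, 236.8]), [380, 227, 4, 22, 53]), (array([363.9, 239.4]), [361, 230, 7, 20, 51])]
bright [(array([381.8, 272. ]), [381, 271, 2, 3, 4]), (array([378.3, 273. ]), [378, 272, 2, 3, 3])]
riser [(array([288.9, 159.1]), [239, 146, 100, 27, 1777])]
[array([0.641, 0.171, 0.05 ]), array([0.71 , 0.169, 0.05 ]), array([ 0.7  , -0.109,  0.05 ]), array([ 0.631, -0.105,  0.05 ])]
red [0.667 0.128 0.09 ]
gold [0.667 0.029 0.09 ]
green [ 0.666 -0.071  0.09 ]
box [(array([200.3, 227.1]), [180, 206, 45, 42, 979])]
[0.538 0.322 0.06 ]
[0.532 0.207 0.06 ]
[0.416 0.211 0.06 ]
[0.427 0.327 0.06 ]
[0.475 0.266 0.06 ]
spine [ 0.351 -0.222  0.01 ]
tipL [ 0.542 -0.16   0.01 ]
tipR [ 0.55  -0.229  0.01 ]
```

View pics/c.png

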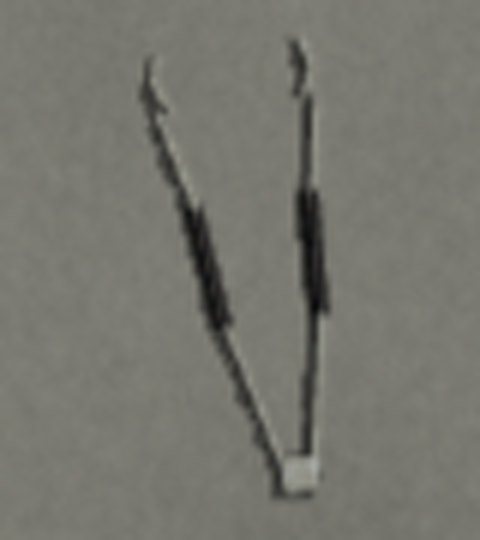

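The crop shows the grip centres at (364.5,239.5) and (382.3,236.8), and the spine at (380,273.8).

```bash
python3 - <<'E'
from h import *
from scipy.spatial.transform import Rotation as Ro
s=manip.state()
L,R,S=[onz("top",p,.015)for p in((364.5,239.5),(382.3,236.8),(380,273.8))]
m=(L+R)/2;print("grips",L,R,"width",np.linalg.norm(L-R),"mid",m,"spine",S,"dist",np.linalg.norm(m-S))
a=m-S;y1=np.arctan2(a[1],a[0]);b=L-R;y2=np.arctan2(b[1],b[0])-np.pi/2
tips=(onz("top",(355.5,206.5),.015)+onz("top",(379.5,204),.015))/2;y3=np.arctan2(*(tips-S)[1::-1]);print("yaw",y1,y2,y3)
q=s["tool_rot"];Rt=Ro.from_quat([*q[1:],q[0]]);M=Rt.as_matrix();print(M.round(3))
print("red tri",tri((253,156.2),(215.7,219.8)),onz("top",(253,156.2),.08))
yaw=(y1+y2+y3)/3
for k in(0,np.pi,):
  # want tool z down, y along tongs y*(+-)
  T=Ro.from_euler('z',yaw+k).as_matrix()@np.diag([1,-1,-1]);print("rz",Ro.from_matrix(M.T@T).as_rotvec())
tgt=np.array([m[0],m[1],.1]);print("shift",(M.T@(tgt-s["position"])*1000).round(1))
E
```

```text
grips [ 0.44648424 -0.18035911  0.015     ] [ 0.45384637 -0.2304149   0.015     ] width 0.05059429755632621 mid [ 0.4501653 -0.205387   0.015    ] spine [ 0.35152131 -0.22041679  0.015     ] dist 0.09978242527297433
yaw 0.1512010237922286 0.146031378345862 0.14848151853209468
[[ 0.904  0.428 -0.001]
 [ 0.428 -0.904  0.001]
 [ 0.    -0.002 -1.   ]]
red tri (array([0.67262912, 0.1294527 , 0.07522839]), np.float64(0.0003897786903263778)) [0.67170278 0.12915182 0.08      ]
rz [-1.56925082e-03  5.59377752e-05  2.93219062e-01]
rz [-8.02415724e-05 -2.25105759e-03 -2.84837273e+00]
shift [ 319.1 -196.2   75.8]
```

Call:
{"name": "play_rows", "arguments": {
  "steps": [
    [50,-30,5,0,0,0.05],
    [100,-60,15,0,0,0.1],
    [150,-92,25,0,0,0.15],
    [200,-123,35,0,0,0.2],
    [250,-154,50,0,0,0.25],
    [290,-178,65,0,0,0.293],
    [319,-196,76,0,0,0.293],
    [319,-196,76,0,0,0.293],
    [319,-196,76,0,0,0.293],
    [319,-196,76,0,0,0.293]
  ],
  "gripper": 1,
  "force": 15
}}

```text
time_s: 1.35
position: [0.4502, -0.2075, 0.1005]
tool_rot: [0.0, 0.997, 0.074, 0.0]
force: [-1.0, -0.3, 0.5]
grip_width: 0.0941
gripper_force: 0.0
```

Call:
{"name": "play_rows", "arguments": {
  "steps": [
    [0,-2,40,0,0,0],
    [0,-2,75,0,0,0],
    [0,-2,90,0,0,0],
    [0,-2,96,0,0,0],
    [0,-2,96,0,0,0],
    [0,-2,96,0,0,0]
  ]
}}

```text
time_s: 2.1
position: [0.4508, -0.205, 0.005]
tool_rot: [0.001, 0.997, 0.074, 0.001]
force: [0.1, -0.4, -0.7]
grip_width: 0.0942
gripper_force: 0.0
```

Call:
{"name": "play_rows", "arguments": {
  "steps": [
    [0,0,0,0,0,0],
    [0,0,0,0,0,0],
    [0,0,0,0,0,0],
    [0,0,0,0,0,0],
    [0,0,0,0,0,0],
    [0,0,0,0,0,0]
  ],
  "gripper": 0.05,
  "force": 15
}}

```text
time_s: 2.85
position: [0.4501, -0.2043, 0.0041]
tool_rot: [0.0, 0.997, 0.074, -0.0]
force: [0.2, -0.0, 0.1]
grip_width: 0.0492
gripper_force: 0.0
```

```bash
python3 - <<'E'
from h import *
t=manip.capture("top");s=manip.capture("side")
a=cv2.resize(t[190:290,330:430],(500,500),interpolation=2)
p=proj("side",np.array([.45,-.2,.02])).astype(int);print(p)
b=cv2.resize(s[p[1]-30:p[1]+30,p[0]-30:p[0]+30],(300,500//2+50),interpolation=2)
cv2.imwrite("pics/c1.png",np.hstack([a,cv2.copyMakeBorder(b,0,200,0,0,0)]));st=manip.state();print(st["gripper_force"],st["grip_width"])
E
```

```text
[301 187]
0.0 0.04942387819831871
```

View pics/c1.png

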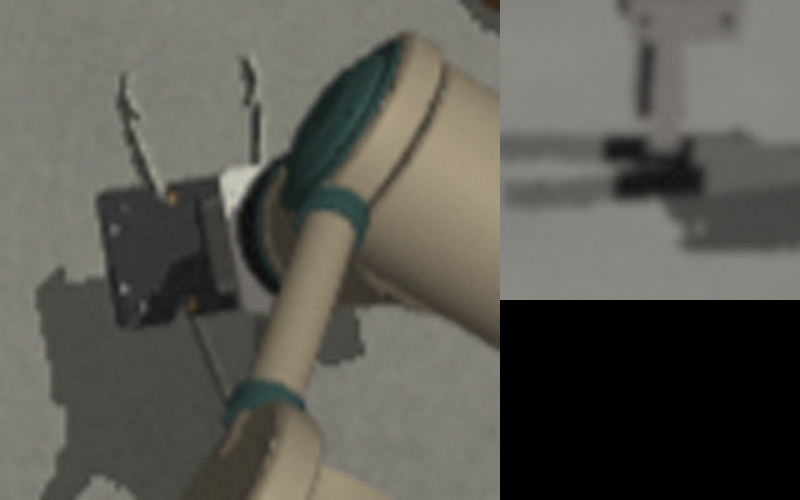

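```bash
python3 - <<'E'
from h import *
s=manip.capture("side");t=manip.capture("top")
M=np.array([[np.cos(.148),-np.sin(.148)],[np.sin(.148),np.cos(.148)]])
def w(x,y,z): return np.r_[np.array([.4501,-.2043])+M@[x,y],z]
o=(255,150);k=8
b=cv2.resize(s[150:220,255:355],None,fx=k,fy=k,interpolation=2)
for x,y,z,c in((0,.025,.004,(0,0,255)),(0,-.025,.004,(0,255,0)),(0,.025,.04,(0,0,255)),(0,-.025,.04,(0,255,0)),(.03,.028,.02,(255,0,0)),(-.03,.028,.02,(255,0,0)),(.03,-.028,.02,(255,255,0)),(-.03,-.028,.02,(255,255,0))):
    p=proj("side",w(x,y,z));cv2.circle(b,tuple(int(v) for v in (p-o)*k),3,c,-1)
cv2.imwrite("pics/c2.png",b)
E
```

```text
(no output)
```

View pics/c2.png

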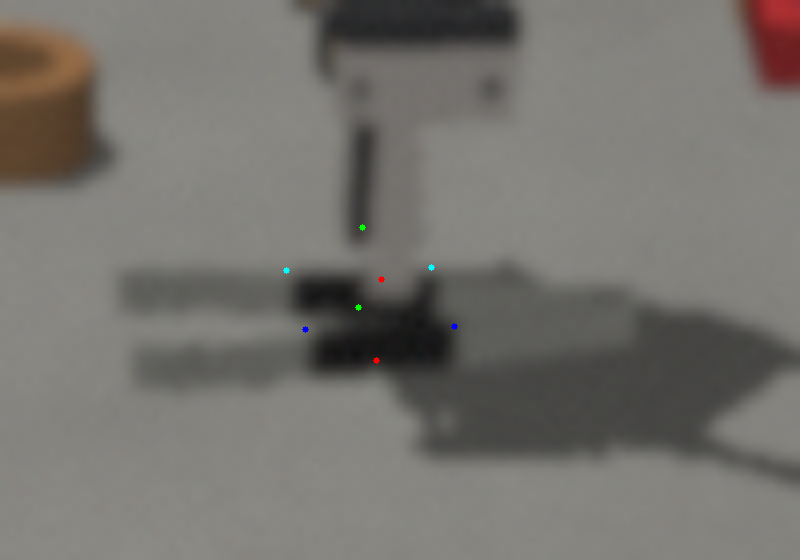

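Call:
{"name": "play_rows", "arguments": {
  "steps": [
    [0,0,0,0,0,0],
    [0,0,0,0,0,0],
    [0,0,0,0,0,0],
    [0,0,0,0,0,0]
  ],
  "gripper": -0.05,
  "force": 15
}}

```text
time_s: 3.55
position: [0.4501, -0.2043, 0.0042]
tool_rot: [0.0, 0.997, 0.074, 0.0]
force: [0.2, 0.1, -0.7]
grip_width: 0.0444
gripper_force: 0.0
```

```bash
python3 - <<'E'
from h import *
t=manip.capture("top");s=manip.capture("side")
a=cv2.resize(t[190:250,340:400],(360,360),interpolation=2)
b=cv2.resize(s[160:210,270:340],(420,360),interpolation=2)
cv2.imwrite("pics/c3.png",np.hstack([a,b]))
E
```

```text
(no output)
```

View pics/c3.png

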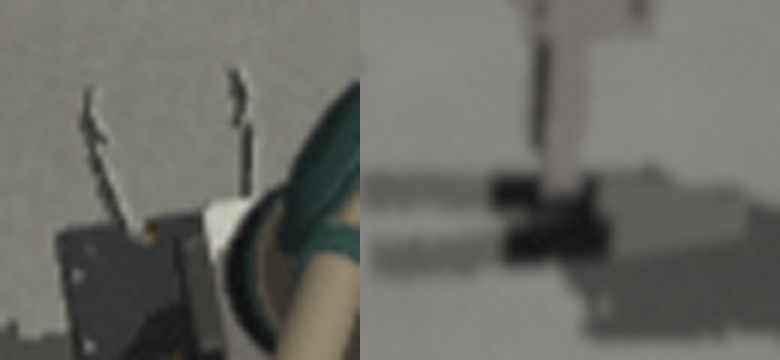

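```bash
python3 - <<'E'
from h import *
s=cv2.imread("pics/side0.png")
P=np.array([.2456,-.5192,.1753]);y=np.array([.428,-.904,0])
q=proj("side",P).astype(int);print(q);o=q-[40,60]
b=cv2.resize(s[o[1]:o[1]+100,o[0]:o[0]+80],None,fx=6,fy=6,interpolation=2)
for k in(-.047,.047):
  for z in(0,.019,.078+.019):
    p=proj("side",P+k*y+[0,0,z]);cv2.circle(b,tuple(int(v) for v in(p-o)*6),3,(0,0,255) if z==0 else (0,255,0),-1)
cv2.imwrite("pics/c4.png",b)
E
```

```text
[358 114]
```

View pics/c4.png

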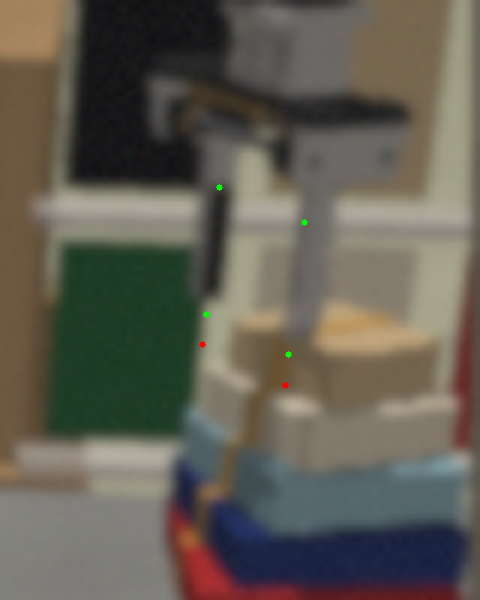

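Images show the real fingertips about 28–30 mm above the reported TCP, both in the air at the start and now. The fingers therefore closed above the tongs. I'll open and go down further, watching the force.

Call:
{"name": "play_rows", "arguments": {
  "steps": [
    [0,0,0,0,0,0],
    [0,0,0,0,0,0],
    [0,0,0,0,0,0],
    [0,0,0,0,0,0],
    [0,0,8,0,0,0],
    [0,0,14,0,0,0],
    [0,0,18,0,0,0],
    [0,0,21,0,0,0],
    [0,0,21,0,0,0],
    [0,0,21,0,0,0]
  ],
  "gripper": 1
}}

```text
time_s: 4.9
position: [0.4503, -0.2044, -0.0167]
tool_rot: [0.0, 0.997, 0.074, 0.0]
force: [-0.2, -0.7, -0.5]
grip_width: 0.094
gripper_force: 0.0
```

```bash
python3 - <<'E'
from h import *
s=manip.capture("side");st=manip.state();print(st["position"],st["force"],st["wrist_torque"])
b=cv2.resize(s[140:220,255:355],None,fx=7,fy=7,interpolation=2)
cv2.imwrite("pics/c5.png",b)
E
```

```text
[ 0.45030645 -0.2043939  -0.01667802] [-0.62859528 -0.05732193 -0.37446597] [ 0.06302416 -0.01390316 -0.00258677]
```

View pics/c5.png

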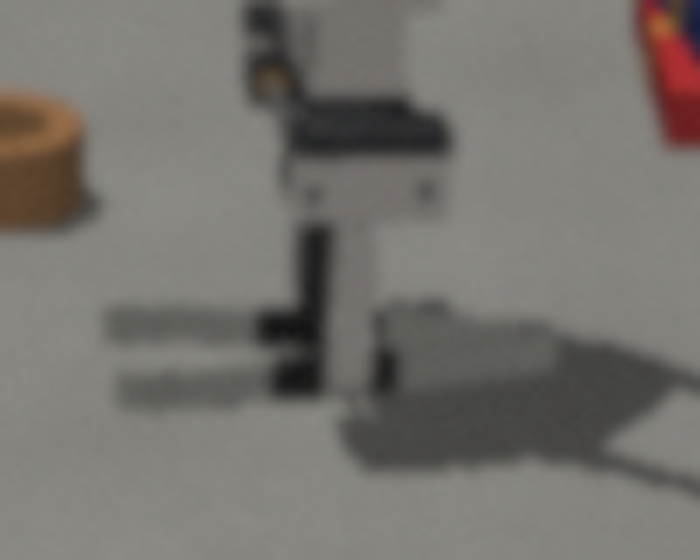

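```bash
python3 - <<'E'
from h import *
M=np.array([[np.cos(.148),-np.sin(.148)],[np.sin(.148),np.cos(.148)]])
for x in(0,-.004):
  for z in(0,.01,.02):
    X=np.r_[np.array([.4503,-.2044])+M@[x,.0595],z];p=proj("side",X);print(x,z,(p-[255,140])*7)
E
```

```text
0 0 [340.80169188 427.28126552]
0 0.01 [341.94596883 407.39373929]
0 0.02 [343.09789496 387.37327029]
-0.004 0 [349.59651633 427.03932442]
-0.004 0.01 [350.7698063  407.15581482]
-0.004 0.02 [351.9509375  387.13942165]
```

The finger bottom, at row ~397 in the crop, is at z≈0.014 m. The true tip is therefore about 31 mm above the reported TCP, so I'll go down 8 mm more and close.

Call:
{"name": "play_rows", "arguments": {
  "steps": [
    [0,0,3,0,0,0],
    [0,0,6,0,0,0],
    [0,0,8,0,0,0],
    [0,0,8,0,0,0],
    [0,0,8,0,0,0]
  ]
}}

```text
time_s: 5.58
position: [0.4502, -0.2043, -0.0248]
tool_rot: [0.0, 0.997, 0.074, 0.0]
force: [0.4, -0.8, -0.4]
grip_width: 0.0939
gripper_force: 0.0
```

Call:
{"name": "play_rows", "arguments": {
  "steps": [
    [0,0,0,0,0,0],
    [0,0,0,0,0,0],
    [0,0,0,0,0,0],
    [0,0,0,0,0,0],
    [0,0,0,0,0,0],
    [0,0,0,0,0,0]
  ],
  "gripper": 0.06,
  "force": 20
}}

```text
time_s: 6.32
position: [0.4503, -0.2043, -0.0248]
tool_rot: [0.0, 0.997, 0.074, 0.0]
force: [-0.5, -0.4, -1.1]
grip_width: 0.0499
gripper_force: 8.3
```

Call:
{"name": "play_rows", "arguments": {
  "steps": [
    [0,0,-20,0,0,0],
    [0,0,-45,0,0,0],
    [0,0,-70,0,0,0],
    [0,0,-85,0,0,0],
    [0,0,-85,0,0,0],
    [0,0,-85,0,0,0],
    [0,0,-85,0,0,0]
  ]
}}

```text
time_s: 7.2
position: [0.4494, -0.2039, 0.0592]
tool_rot: [-0.001, 0.997, 0.074, -0.001]
force: [0.7, 0.2, -1.0]
grip_width: 0.05
gripper_force: 7.9
```

Call:
{"name": "play_rows", "arguments": {
  "steps": [
    [6,-20,0,0,0,0],
    [18,-60,0,0,0,0.03],
    [30,-100,0,0,0,0.05],
    [42,-140,0,0,0,0.07],
    [55,-180,0,0,0,0.09],
    [68,-220,0,0,0,0.11],
    [80,-260,0,0,0,0.13],
    [90,-295,0,0,0,0.148],
    [98,-321,0,0,0,0.148],
    [98,-321,0,0,0,0.148],
    [98,-321,0,0,0,0.148],
    [98,-321,0,0,0,0.148]
  ]
}}

```text
time_s: 8.7
position: [0.4991, 0.1266, 0.0599]
tool_rot: [0.0, 1.0, -0.0, -0.0]
force: [0.3, 0.4, -1.3]
grip_width: 0.0502
gripper_force: 7.9
```

```bash
python3 - <<'E'
from h import *
t=manip.capture("top");s=manip.capture("side");st=manip.state();print(st["position"],st["grip_width"])
for n in((.588,.128,.095),(.672,.129,.074)):print(proj("top",np.array(n)),proj("side",np.array(n)))
a=cv2.resize(t[130:220,210:310],(420,378),interpolation=2)
b=cv2.resize(s[170:260,180:270],(378,378),interpolation=2)
cv2.imwrite("pics/c6.png",np.hstack([a,b]))
E
```

```text
[0.49935192 0.12677852 0.06011166] 0.04995905712424284
[252.96800383 185.71360759] [248.62957967 214.07873077]
[253.19810973 156.59926834] [215.91778209 220.12603556]
```

View pics/c6.png

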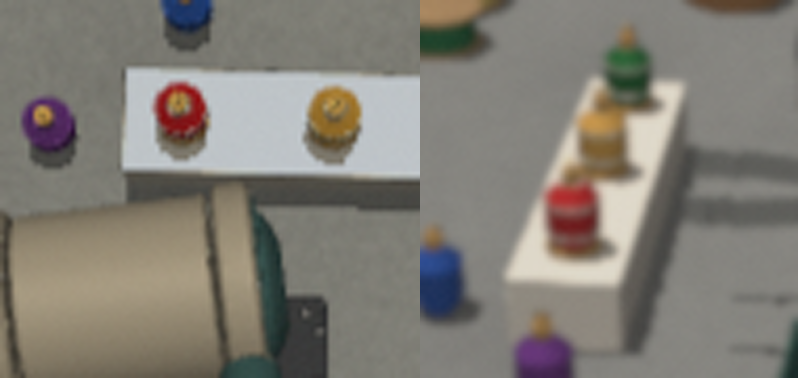

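The tongs' arms appear in the side crop as grey streaks ending at about (690,165) and (690,208), so the tip midpoint is near pixel (245,214) against a predicted (249,214). Red is still seated at (253,157) in the top view, as expected.

```bash
python3 - <<'E'
from h import *
s=manip.capture("side")
f=lambda X:(proj("side",np.array(X))-[180,170])*4.2+[420,0]
for x in(.600,.572,.53):
  for y in(.128+.035,.128-.035):
    print(x,y,f((x,y,.085)).round(),f((x,y,.105)).round())
g=cv2.cvtColor(s,6).astype(int)
for c in(246,250,254,258,262,266,270):print(c,g[198:230,c].tolist())
E
```

```text
0.6 0.163 [682. 228.] [682. 198.]
0.6 0.093 [695. 172.] [694. 143.]
0.572 0.163 [730. 230.] [730. 200.]
0.572 0.093 [740. 173.] [740. 145.]
0.53 0.163 [801. 233.] [802. 203.]
0.53 0.093 [807. 176.] [808. 148.]
246 [132, 131, 131, 132, 131, 128, 118, 103, 91, 86, 87, 89, 94, 102, 113, 123, 128, 126, 118, 103, 95, 93, 94, 96, 101, 110, 124, 130, 132, 131, 132, 131]
250 [132, 132, 132, 132, 133, 131, 126, 114, 103, 94, 93, 95, 97, 106, 119, 129, 134, 131, 120, 104, 93, 91, 92, 92, 96, 110, 123, 130, 133, 135, 133, 132]
254 [132, 131, 132, 131, 131, 131, 129, 124, 113, 100, 94, 95, 95, 100, 111, 123, 129, 130, 123, 110, 100, 93, 92, 92, 96, 105, 118, 127, 133, 133, 132, 132]
258 [131, 132, 131, 132, 131, 132, 129, 120, 105, 95, 93, 93, 93, 102, 114, 128, 132, 131, 124, 111, 100, 95, 93, 94, 96, 105, 119, 128, 132, 132, 134, 134]
262 [130, 129, 128, 129, 129, 129, 130, 125, 115, 102, 95, 94, 93, 98, 109, 123, 132, 133, 126, 113, 100, 96, 94, 95, 98, 107, 121, 131, 132, 132, 132, 132]
266 [130, 128, 128, 129, 129, 129, 130, 129, 120, 106, 96, 94, 93, 95, 102, 114, 128, 132, 124, 109, 98, 95, 94, 94, 99, 111, 126, 132, 134, 133, 133, 134]
270 [130, 129, 129, 129, 127, 129, 129, 129, 125, 114, 100, 94, 93, 94, 97, 106, 120, 128, 120, 102, 92, 91, 91, 90, 98, 112, 128, 132, 134, 133, 132, 134]
```

Call:
{"name": "play_rows", "arguments": {
  "steps": [
    [0,-1,10,0,0,0],
    [0,-2,20.5,0,0,0],
    [0,-2,20.5,0,0,0],
    [20,-2,20.5,0,0,0],
    [40,-2,20.5,0,0,0],
    [58,-2,20.5,0,0,0],
    [72,-2,20.5,0,0,0],
    [81,-2,20.5,0,0,0],
    [85,-2,20.5,0,0,0],
    [85,-2,20.5,0,0,0],
    [85,-2,20.5,0,0,0]
  ]
}}

```text
time_s: 10.22
position: [0.5838, 0.1298, 0.0396]
tool_rot: [0.0, 1.0, 0.0, -0.0]
force: [-1.1, -0.0, -1.4]
grip_width: 0.0501
gripper_force: 7.9
```

```bash
python3 - <<'E'
from h import *
s=manip.capture("side");st=manip.state();print(st["position"],st["force"],st["grip_width"])
t=manip.capture("top")
b=cv2.resize(s[180:250,180:270],(540,420),interpolation=2)
a=cv2.resize(t[130:200,225:280],(260,420),interpolation=2)
cv2.imwrite("pics/c7.png",np.hstack([b,a]))
E
```

```text
[0.583897   0.12976391 0.03967807] [-0.07641161 -0.19463833 -0.84180239] 0.05017498581079389
```

View pics/c7.png

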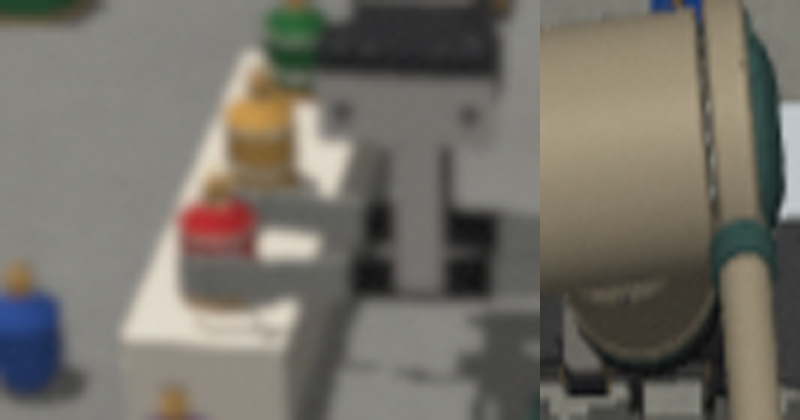

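The near tip spans roughly 183–245 in the crop, in front of the bauble (centre ~219), and the arms straddle it. I'll close gently.

Call:
{"name": "play_rows", "arguments": {
  "steps": [
    [0,0,0,0,0,0],
    [0,0,0,0,0,0],
    [0,0,0,0,0,0],
    [0,0,0,0,0,0],
    [0,0,0,0,0,0],
    [0,0,0,0,0,0]
  ],
  "gripper": -0.4,
  "force": 16
}}

```text
time_s: 11.08
position: [0.5844, 0.1298, 0.0396]
tool_rot: [0.0, 1.0, 0.0, 0.0]
force: [-0.3, 0.5, -0.6]
grip_width: 0.0367
gripper_force: 16.0
```

Call:
{"name": "play_rows", "arguments": {
  "steps": [
    [0,0,0,0,0,0],
    [0,0,0,0,0,0],
    [0,0,0,0,0,0],
    [0,0,0,0,0,0],
    [0,0,0,0,0,0]
  ],
  "force": 28
}}

```text
time_s: 11.7
position: [0.5844, 0.1298, 0.0396]
tool_rot: [0.0, 1.0, 0.0, -0.0]
force: [-0.2, -0.4, -0.5]
grip_width: 0.0366
gripper_force: 28.0
```

Call:
{"name": "play_rows", "arguments": {
  "steps": [
    [0,0,-3,0,0,0],
    [0,0,-8,0,0,0],
    [0,0,-15,0,0,0],
    [0,0,-24,0,0,0],
    [0,0,-33,0,0,0],
    [0,0,-42,0,0,0],
    [0,0,-50,0,0,0],
    [0,0,-56,0,0,0],
    [0,0,-60,0,0,0],
    [0,0,-60,0,0,0]
  ]
}}

```text
time_s: 12.95
position: [0.5846, 0.1298, 0.0999]
tool_rot: [0.0, 1.0, 0.0, 0.0]
force: [-0.9, 0.4, -1.1]
grip_width: 0.0368
gripper_force: 28.0
```

Call:
{"name": "play_rows", "arguments": {
  "steps": [
    [-5,-4,0,0,0,0],
    [-20,-14,0,0,0,0],
    [-40,-28,0,0,0,0],
    [-62,-44,0,0,0,0],
    [-85,-60,0,0,0,0],
    [-108,-77,0,0,0,0],
    [-130,-93,0,0,0,0],
    [-150,-107,0,0,0,0],
    [-168,-120,0,0,0,0],
    [-182,-130,0,0,0,0],
    [-191,-136,0,0,0,0],
    [-194,-138,0,0,0,0]
  ]
}}

```text
time_s: 14.45
position: [0.3897, 0.268, 0.0997]
tool_rot: [0.0, 1.0, 0.001, 0.0]
force: [0.5, -0.1, -1.0]
grip_width: 0.0369
gripper_force: 28.0
```

Call:
{"name": "play_rows", "arguments": {
  "steps": [
    [0,0,0,0,0,0],
    [0,0,0,0,0,0],
    [0,0,0,0,0,0],
    [0,0,0,0,0,0],
    [0,0,0,0,0,0],
    [0,0,0,0,0,0]
  ]
}}

```text
time_s: 15.2
position: [0.3904, 0.2676, 0.0996]
tool_rot: [0.0, 1.0, 0.0, 0.0]
force: [-0.3, -1.1, -1.9]
grip_width: 0.0367
gripper_force: 28.0
```

```bash
python3 - <<'E'
from h import *
t=manip.capture("top");s=manip.capture("side");st=manip.state();print(st["position"],st["grip_width"],st["qd"].round(3))
p=np.array([.478,.267,.134]);print(proj("top",p),proj("side",p))
def red(i):
    h=cv2.cvtColor(i,40);return (((h[...,0]<6)|(h[...,0]>174))&(h[...,1]>150)&(h[...,2]>70)).astype(np.uint8)
print(blobs(red(t),(170,170,260,260),4),blobs(red(s),(200,170,340,300),4))
a=cv2.resize(t[180:270,160:260],(400,360),interpolation=2);b=cv2.resize(s[190:300,240:340],(390,429),interpolation=2)[:360]
cv2.imwrite("pics/c8.png",np.hstack([a,b]))
E
```

```text
[0.39036491 0.26761399 0.09962934] 0.03673490286043473 [ 0.002  0.001  0.001 -0.     0.    -0.   ]
[197.03085209 226.44259382] [292.02701649 230.66943368]
[(array([196.6, 225.8]), [190, 220, 13, 13, 87])] [(array([292.3, 226.2]), [286, 224, 13, 6, 59])]
```

```bash
python3 - <<'E'
from h import *
print(tri((196.6,225.8),(292.3,226.2)));print(manip.finish_job())
E
```

```text
(array([0.47840678, 0.26592417, 0.14481721]), np.float64(0.0011429381329306689))
the job is handed in; nothing more can be done
None
```

The job is handed in, verdict not shown: by the last measurement the red bauble is held in the tongs within about 2 mm of the gift box's measured centre, its foot about 110 mm up (50 mm over the rim); its tilt and the bystanders were not re-checked.

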